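# Load the sample caddy and unhitch it from its ball dock

### The job

Put the two tubes that lie on the bench into the wide tray of the caddy and the marker pen into its narrow tray, while the caddy stays on its dock. Then pull the black latch paddle on the caddy sideways against its spring, towards the narrow tray as far as it goes, lift the caddy by the paddle off the ball with the latch still pulled, and finish while holding it up by the paddle, roughly level, about ten centimetres above the bench, with the load still in its trays. Leave the other things on the bench where they are.

Things in the scene. Friction and masses are not known exactly. Their poses are not given: they have to be found in the camera images.
- caddy: Low grey carrier, 0.4 kg, 166 mm (x) by 210 mm, held on the dock's ball by its latch. Origin: underside, below the ball when docked; outline y -117 to +93 mm. Narrow tray at +y, wide tray at -y, walls 24 mm high (outer wall of the wide one 20). Aluminium housing between them x +-36, y +-30, 46 mm high; paddle on it up to 78 mm. Underside starts on the bench; must rise 40 mm to clear the ball.
- pen_tray (a point): Centre of the inner floor of the narrow tray (60 mm wide in caddy y, 160 mm long in caddy x), for the pen. Axes as the caddy's.
- tube_tray (a point): Centre of the inner floor of the wide tray (84 mm wide in caddy y, 160 mm long in caddy x), for the two tubes, side by side along caddy x. Axes as the caddy's.
- paddle (a point): Black upright paddle of the latch, standing on the housing: 12 mm thick (caddy y, the direction to grip it across), 36 mm long (caddy x), 25 mm high. This point is on its middle, 11 mm below its top and 21 mm above the housing roof. Axes as the caddy's. It moves with the latch.
- latch (a joint): Slide of latch and paddle in the caddy, m: 0 = shut, jaws under the ball, caddy cannot lift; 0.020 = pulled fully along caddy +y, towards the narrow tray; ball free from about 0.018. Spring 4 N shut, 8 N fully pulled; it shuts when let go. Once off the ball, the caddy slides 20 mm sideways under the held paddle.
- dock: Fixed steel base plate 120 x 48 x 8 mm, in the gap under the caddy, with a ball of 24 mm diameter on a thin neck, ball top 40 mm above the bench. Origin at the underside of the plate, below the ball.
- tube_a_mid (a point): Middle of one of the two screw-cap tubes lying on the bench: 112 mm long, body 16 mm in diameter tapering at the tip, cap 20 mm wide at one end. The tube's length is this frame's z axis (towards the cap). The point is half-way along, on the axis.
- tube_a: The same tube; origin at its tip.
- tube_b_mid (a point): Middle of the other lying tube, alike in all.
- tube_b: The other tube; origin at its tip.
- pen_mid (a point): Middle of the marker pen lying on the bench: 138 mm long, 12 mm wide and high. Its length is this frame's y axis. The point is half-way along and half-way up, 6 mm above the bench.
- pen: The same pen; origin at its underside near its middle.
- timer: Bystander: small bench timer, 64 x 64 x 24 mm; origin at its underside.
- tape_roll: Bystander: roll of label tape lying flat, 82 mm across, 19 mm high; origin at its underside.
- tally_counter: Bystander: hand counter, 60 x 94 x 50 mm; origin at its underside.
- beaker: Bystander: small glass beaker, 54 mm across, 68 mm high; origin at its underside.
Things that resemble listed ones, but are neither listed nor needed, are in the scene too. What is shaped like the tube_a but blue is not meant.

How it is judged:
On the way, in this order (a step that is already met when the one before it is completed fails the run):
1. both tubes lie in the wide tray and the pen in the narrow one, let go, with the caddy still on its dock (x of tube_a_mid in the frame of caddy between -0.08 and 0.08 m and y of tube_a_mid in the frame of caddy between -0.114 and -0.03 m and z of tube_a_mid in the frame of caddy between 0.004 and 0.032 m and x of tube_b_mid in the frame of caddy between -0.08 and 0.08 m and y of tube_b_mid in the frame of caddy between -0.114 and -0.03 m and z of tube_b_mid in the frame of caddy between 0.004 and 0.032 m and x of pen_mid in the frame of caddy between -0.08 and 0.08 m and y of pen_mid in the frame of caddy between 0.03 and 0.09 m and z of pen_mid in the frame of caddy between 0.004 and 0.032 m and contact force between the fingers and tube_a below 0.2 N and contact force between the fingers and tube_b below 0.2 N and contact force between the fingers and pen below 0.2 N and z of caddy in the frame of dock below 0.006 m and value of joint latch below 0.01 m), for 0.2 s.
2. the latch is pulled to its end with the caddy still down on the ball (value of joint latch above 0.017 m and z of caddy in the frame of dock below 0.006 m), for 0.1 s.
At the end, for the whole second after the job is handed in: The caddy hangs still from the fingers on its paddle (grasp point within 45 mm of the paddle's middle), its underside 70 to 160 mm above the bench, tilted by less than 15 degrees, off the dock; both tubes have their middles inside the wide tray and the pen inside the narrow one, resting low in them (x of tube_a_mid in the frame of caddy between -0.08 and 0.08 m and y of tube_a_mid in the frame of caddy between -0.114 and -0.03 m and z of tube_a_mid in the frame of caddy between 0.004 and 0.032 m and x of tube_b_mid in the frame of caddy between -0.08 and 0.08 m and y of tube_b_mid in the frame of caddy between -0.114 and -0.03 m and z of tube_b_mid in the frame of caddy between 0.004 and 0.032 m and x of pen_mid in the frame of caddy between -0.08 and 0.08 m and y of pen_mid in the frame of caddy between 0.03 and 0.09 m and z of pen_mid in the frame of caddy between 0.004 and 0.032 m and height (world z) of caddy between 0.07 and 0.16 m and angle between caddy's own z axis and vertical below 0.26 rad and contact force between the fingers and caddy above 2 N and distance between the grasp point and paddle below 0.045 m and contact force between caddy and dock below 0.1 N and linear speed of caddy below 0.05 m/s); the arm keeps its last pose, push and grip.
It fails at once if a bystander (timer, tape roll, hand counter or beaker) is pushed more than 3 cm (distance of any of timer, tape_roll, tally_counter, beaker from where it was at the start of the episode above 0.03 m).
It also fails if it takes over 67 s, if anything falls off the work surface, if the arm or the gripper's body presses on something with over 40 N, if the wrist force passes 120 N, or if a joint passes its speed limit or range.

### The arm

A 6-joint arm with a two-finger parallel gripper is mounted at the origin on a cart in front of the work surface, level with it; the furniture and walls round the work are solid. World frame = base frame: x ahead of the robot, y to its left, z up, the work surface at z = 0. Lengths are in m, angles in rad, forces in N, time in s.
With the tool pointing down it reaches from about 0.375 to 0.975 m from the base axis. Payload 3.8 kg.
Tool frame: the origin (TCP) lies midway between the tips of the shut fingers; the grasp point (between the pads) lies 19 mm behind it; z points along the fingers, y is the line along which they close (so a half turn about z gives the same grasp; the last joint's range is limited). The gripper opens to 85 mm and grips with 20 to 120 N. Pads are 22 mm wide; open, the fingers measure 114 mm over their backs; the gripper's body (76 mm by 85 mm) begins 54 mm behind the grasp point. The pads swing forward as they close: fully open they stand 13 mm farther back than shut.
Start: joints at [-1.257, 0.264, 1.604, -0, 1.274, -0.037], TCP at [0.232, -0.634, 0.231] pointing down, gripper open.
Joint ranges: [-2.63, 2.63], [-0.94, 2.18], [0.31, 2.57], [-1.31, 4.45], [0, 2.66], [-2.55, 2.55]. Speed limits (rad/s): [2.57, 2.57, 3.14, 3.14, 3.14, 3.14].

### API

Orientations are given as a rotation vector (axis times angle).
In Python, from workcell import bot gives the robot as it stands.
- The arm moves only by the tool step_arm, never from a script. Its argument "motion" is a list of rows, each a list of 5 numbers: the finger opening in cm, from 0 to 8.54, then the shift along the tool's x, y, z in cm, then the turn about the tool's z in degrees. In form: [[claw, dx, dy, dz, twist], ...]. A call has 1 to 20 rows; each row is the pose to reach, as a shift and turn from the pose commanded when the call began, along the tool's axes at that moment; what a row does not reach only later rows make up. A row lasts 1/10 s, in which the tool goes at most 50 mm and 8.59 degrees, less where a joint would pass 70% of its speed; a pose out of reach is approached as far as the arm can. A call with a gripper value outside its range is refused whole. The fingers move at their own pace and stop on an object; "force" is the grip in N (left out, the last holds). Time passes only in rows, so rows that repeat a pose let the fingers close. It gives the time, the measured TCP pose, the force, the opening and the grip force at its end, in the units of the state.
- bot.read_state(): the state, without advancing time (a new reading comes with each control period).
- bot.read_camera(name): name is "side" or "top"; returns (picture, depth): 480x640x3 uint8, red, green, blue; 480x640 float32, m along the optical axis (not along the pixel's ray), 0 where there is no reading.
- bot.calibration(name): a dict with "mtx" (3x3 intrinsics, pixels), "origin" and "orientation" of the camera in the world. Camera axes: x right, y up, looking along -z (the intrinsics and any distortion apply to the point x, -y, -z); pixel columns grow to the right and rows downward; lengths in m; the calibration is good to about 2 mm. A picture is of the moment at which its call begins. calibration takes no time and is no camera call.
- bot.finish_job(): hands the job in; it is judged then, once.
The state is a dict: "time": time; "q": joint angles; "joint_vel": joint speeds; "joint_torque": joint torques, N m; "tool_pos": TCP position; "tcp_rot": TCP orientation; "wrist_force": force on the tool from outside, world axes, zero at the start; "torque": the same for the moment, N m; "width": opening from 0.0 (shut) to 1.0 (fully open); "grip_force": force on a finger pad.
Only numpy, scipy, OpenCV 4.12 (cv2) and the standard library are available. Lean on these libraries where they do the work, as an engineer would, in place of code of your own. Each camera call takes 0.05 s, during which the arm holds its last target. There are 200 camera calls.

## Working session

There is one attempt and no reset: what is moved stays moved. The work goes in short steps, Python scripts to look and compute and a tool call to move; the robot and the scene stay as the last step left them, time stands still between calls to the robot, and variables do not carry over. Pictures are saved under pics/ and viewed, at most 10 in all, crops included, and the job is handed in when it is done.

Besides the shell and the picture viewer there is one more tool, called after ">>>" as a command line: name --pt "numbers of a row" for each row, then --argument value for the rest. step_arm: Moves the arm, as the interface text tells. Its arguments: {"type":"object","properties":{"motion":{"type":"array","items":{"type":"array","items":{"type":"number"}}},"force":{"type":"number"}},"required":["motion"]}

```bash
mkdir -p pics; ls; python3 - <<'E'
from workcell import bot
import cv2,numpy as np
for n in("top","side"):
    p,d=bot.read_camera(n); cv2.imwrite(f"pics/{n}0.png",p[:,:,::-1]); np.savez(f"{n}0.npz",p=p,d=d)
    print(n,bot.calibration(n))
print(bot.read_state())
E
```

```text
pics
top {'mtx': array([[451.39373383,   0.        , 316.45512015],
       [  0.        , 451.39373383, 237.51454906],
       [  0.        ,   0.        ,   1.        ]]), 'origin': array([ 0.3594258 , -0.20808647,  1.26347121]), 'orientation': array([ 0.1151362 , -0.0849618 , -1.54282129])}
side {'mtx': array([[578.76666118,   0.        , 323.01108927],
       [  0.        , 578.76666118, 232.84206683],
       [  0.        ,   0.        ,   1.        ]]), 'origin': array([ 0.26221989, -1.36090039,  0.96221838]), 'orientation': array([ 0.91837919, -0.11330557, -0.17360724])}
{'time': 0.1, 'q': array([-1.25690800e+00,  2.64711104e-01,  1.60526620e+00,  2.46927162e-05,
        1.27369204e+00, -3.69282709e-02]), 'joint_vel': array([-0.00203082, -0.00126298, -0.00380795,  0.00010353, -0.00025614,
        0.00099387]), 'joint_torque': array([ 5.06315409e-04, -5.16706252e+01, -3.68589127e+01,  3.54110341e-05,
        6.30219845e-03,  7.65503927e-06]), 'tool_pos': array([ 0.23175436, -0.63325275,  0.23004855]), 'tcp_rot': array([-3.09135957e+00, -5.47869191e-01,  4.13295987e-04]), 'wrist_force': array([0.92209972, 0.21602794, 0.02856568]), 'torque': array([ 3.11517224e-05, -3.58311524e-02,  2.83781580e-02]), 'grip_force': 0.0, 'width': 0.9992686486282065}
```

View pics/top0.png

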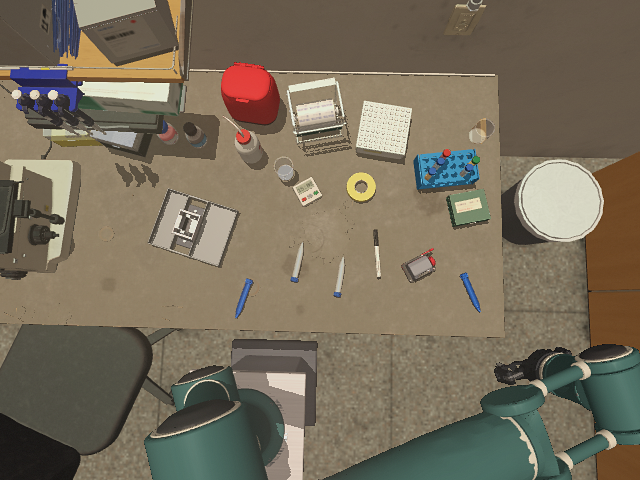

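View pics/side0.png

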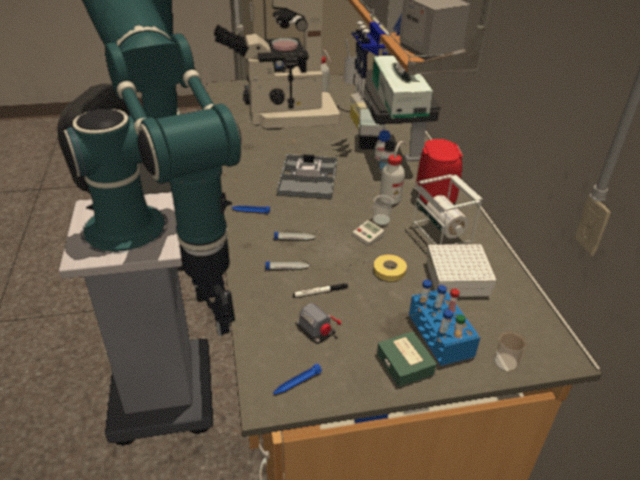

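The top view shows these candidates:
- **Tubes:** white ones at (298,262) and (340,277), with caps at the lower end. The blue ones at (244,298) and (470,292) are decoys.
- **Pen:** (377,253), dark cap at the upper end.
- **Caddy:** (193,228).

I choose the two white tubes, the pen and the caddy. Next I check them in a crop and measure.

```bash
cat > h.py <<'E'
import numpy as np,cv2
from scipy.spatial.transform import Rotation as R
from workcell import bot
def ray(cam,uv,z):
    c=bot.calibration(cam); M=c["mtx"]; uv=np.atleast_2d(uv).astype(float)
    v=np.c_[(uv[:,0]-M[0,2])/M[0,0],-(uv[:,1]-M[1,2])/M[1,1],-np.ones(len(uv))]
    v=R.from_rotvec(c["orientation"]).apply(v); o=c["origin"]
    return o+v*((z-o[2])/v[:,2])[:,None]
def cloud(cam,d):
    c=bot.calibration(cam); M=c["mtx"]; v,u=np.mgrid[:480,:640]
    p=np.stack([(u-M[0,2])/M[0,0]*d,-(v-M[1,2])/M[1,1]*d,-d],-1)
    return R.from_rotvec(c["orientation"]).apply(p.reshape(-1,3)).reshape(480,640,3)+c["origin"]
def blob(P,roi,zmin,zmax):
    x0,x1,y0,y1=roi; m=np.zeros((480,640),np.uint8)
    m[y0:y1,x0:x1]=((P[y0:y1,x0:x1,2]>zmin)&(P[y0:y1,x0:x1,2]<zmax)); return m
E
python3 - <<'E'
from h import *
t=np.load("top0.npz"); P=cloud("top",t["d"]); p=t["p"]
c=cv2.resize(p[170:320,140:400],None,fx=3,fy=3,interpolation=cv2.INTER_CUBIC); cv2.imwrite("pics/crop.png",c[:,:,::-1])
print("bench z",[P[y,x,2].round(4) for x,y in((320,220),(280,300),(420,230),(200,300))])
for n,(x0,x1,y0,y1),z in (("A",(285,310,235,290),.008),("B",(328,352,250,303),.008),("pen",(367,388,225,285),.006)):
    m=blob(P,(x0,x1,y0,y1),.004,.03)
    lab=cv2.absdiff(p,cv2.medianBlur(p,51)).max(2); m2=np.zeros_like(m); m2[y0:y1,x0:x1]=lab[y0:y1,x0:x1]>40
    for k,mm in(("depth",m),("col",m2)):
        cs,_=cv2.findContours(mm,0,2)
        if not cs: continue
        q=max(cs,key=cv2.contourArea)[:,0]
        w=ray("top",q,z)[:,:2]; r=cv2.minAreaRect((w*1000).astype(np.float32)); print(n,k,r, q.min(0),q.max(0))
m=blob(P,(140,250,180,275),.012,.1); cs,_=cv2.findContours(m,0,2); q=max(cs,key=cv2.contourArea)[:,0]
print("caddy",cv2.minAreaRect((ray("top",q,.022)[:,:2]*1000).astype(np.float32)))
for a,b in((.040,.055),(.066,.09)):
    m=blob(P,(140,250,180,275),a,b); w=P[m>0]; print(a,len(w),w.mean(0) if len(w) else 0)
    if len(w)>4: print(cv2.minAreaRect((w[:,:2]*1000).astype(np.float32)))
E
```

```text
bench z [np.float64(0.0), np.float64(0.0009), np.float64(-0.0031), np.float64(-0.0013)]
A depth ((451.9734802246094, -129.5142822265625), (23.278364181518555, 111.91276550292969), 82.61494445800781) [290 242] [303 282]
A col ((449.0179443359375, -135.05389404296875), (22.913270950317383, 111.34749603271484), 75.66543579101562) [290 243] [303 282]
B depth ((414.462646484375, -249.55104064941406), (18.66175651550293, 112.84605407714844), 81.62992095947266) [334 256] [345 296]
B col ((411.6287841796875, -251.15484619140625), (21.056196212768555, 112.28260803222656), 79.88241577148438) [333 257] [344 297]
pen depth ((480.43212890625, -350.6300048828125), (137.70555114746094, 16.097021102905273), 5.459094047546387) [373 229] [381 278]
pen col ((479.16986083984375, -351.06903076171875), (140.26724243164062, 12.873372077941895), 4.972934722900391) [373 229] [380 279]
caddy ((541.50439453125, 164.74822998046875), (213.75140380859375, 166.0370330810547), 73.5198745727539)
0.04 372 [0.54397632 0.17487338 0.04616868]
((545.1025390625, 177.35232543945312), (62.08399200439453, 71.84183502197266), 73.79000091552734)
0.066 76 [0.54461383 0.17590412 0.07626179]
((544.840576171875, 176.91537475585938), (12.657889366149902, 34.591087341308594), 75.49304962158203)
```

View pics/crop.png

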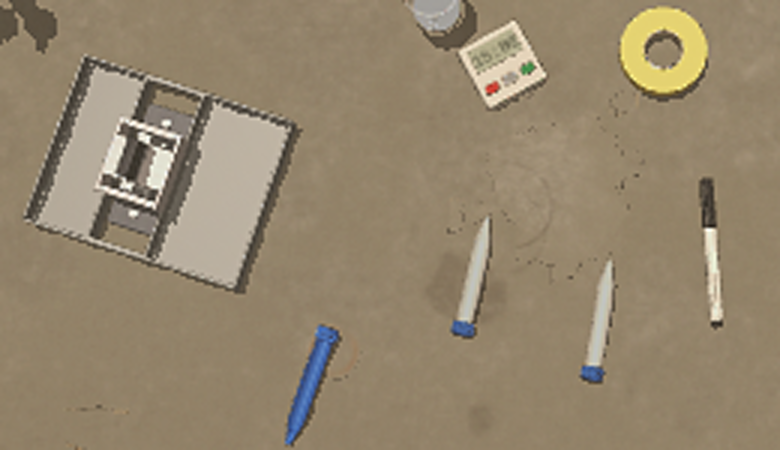

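The crop confirms the choices: white tubes at crop (475,275) and (598,322), caps toward the robot, pen at (712,252). The caddy's paddle is at (135,162), with the narrow tray to its left (world +y). Sizes match the description. Next I work out the axes and moves.

```bash
cat >> h.py <<'E'
CAD=np.array([.5449,.1766]); YAW=np.deg2rad(-16.4)
def cad(x,y):
    c,s=np.cos(YAW),np.sin(YAW); return CAD+[c*x-s*y,s*x+c*y]
def go(name,xy,z,phi,s=None):
    s=s or bot.read_state(); Rm=R.from_rotvec(s["tcp_rot"]); X=Rm.as_matrix()[:,0]
    d=Rm.inv().apply(np.r_[xy,z]-s["tool_pos"])*100
    tw=(np.degrees(np.arctan2(X[1],X[0]))-phi+90)%180-90
    print(name,"cm",d.round(2),"twist",round(tw,1))
E
python3 - <<'E'
from h import *
t=np.load("top0.npz"); P=cloud("top",t["d"]); p=t["p"]
lab=cv2.absdiff(p,cv2.medianBlur(p,51)).max(2)
for n,(x0,x1,y0,y1),z in (("A",(285,310,235,290),.008),("B",(328,352,250,303),.008),("pen",(367,388,225,285),.006)):
    m=np.zeros((480,640),np.uint8); m[y0:y1,x0:x1]=lab[y0:y1,x0:x1]>40
    hsv=cv2.cvtColor(p,cv2.COLOR_RGB2HSV); 
    v,u=np.nonzero(m); w=ray("top",np.c_[u,v],z)[:,:2]; c=w.mean(0); e=np.linalg.svd(w-c,full_matrices=False)[2][0]; e*=np.sign(e[0])
    t_=(w-c)@e; mid=c+e*(t_.min()+t_.max())/2
    phi=np.degrees(np.arctan2(e[1],e[0])); print(n,mid.round(4),round(phi,1),np.ptp(t_))
    go(n,mid,.003,phi)
E
```

```text
A [ 0.4496 -0.1322] -10.0 0.11149338871168696
A cm [ 37.68 -39.52  22.79] twist 30.1
B [ 0.412  -0.2495] -7.6 0.11228768683253174
B cm [ 30.11 -29.8   22.77] twist 27.7
pen [ 0.4792 -0.3511] 4.9 0.14026633216952913
pen cm [ 32.93 -17.95  22.75] twist 15.2
```

>>> step_arm --pt "6 32.9 -17.9 8 15.2" --pt "6 32.9 -17.9 8 15.2" --pt "6 32.9 -17.9 8 15.2" --pt "6 32.9 -17.9 8 15.2" --pt "6 32.9 -17.9 8 15.2" --pt "6 32.9 -17.9 8 15.2" --pt "6 32.9 -17.9 8 15.2" --pt "6 32.9 -17.9 8 15.2" --pt "6 32.9 -17.9 8 15.2" --pt "6 32.9 -17.9 13 15.2" --pt "6 32.9 -17.9 18 15.2" --pt "6 32.9 -17.9 18 15.2" --pt "6 32.9 -17.9 18 15.2" --pt "6 32.9 -17.9 18 15.2" --force 40

```text
time: 1.5
tool_pos: [0.4808, -0.3547, 0.0541]
tcp_rot: [3.136, 0.133, 0.005]
wrist_force: [-0.1, -0.1, 0.3]
width: 0.708
grip_force: 0.0
```

```bash
python3 - <<'E'
from h import *
go("pen",[.4792,-.3511],.003,4.9); print(bot.read_state()["q"].round(2))
p,d=bot.read_camera("side"); cv2.imwrite("pics/s1.png",cv2.resize(p[200:380,200:440],None,fx=3,fy=3)[:,:,::-1])
E
```

```text
pen cm [-0.15 -0.38  5.11] twist -0.0
[-0.68  0.28  1.93 -0.    0.92  0.81]
```

View pics/s1.png

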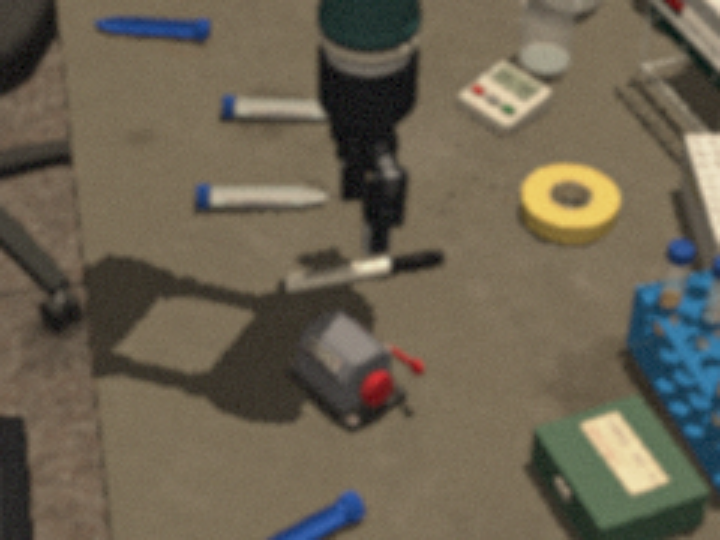

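The side crop shows the gripper above the pen at crop (370,265), aligned across it. The counter below it, at crop (355,365), is clear. I now descend and grip.

>>> step_arm --pt "6 -0.1 -0.3 2.5 0" --pt "6 -0.1 -0.3 4 0" --pt "6 -0.1 -0.3 5 0" --pt "6 -0.1 -0.3 5.1 0" --pt "6 -0.1 -0.3 5.1 0" --pt "0.5 -0.1 -0.3 5.1 0" --pt "0.5 -0.1 -0.3 5.1 0" --pt "0.5 -0.1 -0.3 5.1 0" --pt "0.5 -0.1 -0.3 5.1 0" --pt "0.5 -0.1 -0.3 5.1 0" --pt "0.5 -0.1 -0.3 5.1 0" --pt "0.5 -0.1 -0.3 5.1 0" --pt "0.5 -0.1 -0.3 5.1 0" --force 40

```text
time: 2.85
tool_pos: [0.4787, -0.3503, 0.0009]
tcp_rot: [3.138, 0.134, 0.002]
wrist_force: [0.3, 0.9, 4.8]
width: 0.13
grip_force: 41.3
```

```bash
python3 - <<'E'
from h import *
go("pen",[.4792,-.3511],.003,4.9)
go("tray",cad(0,60),.014,-16.4)
E
```

```text
pen cm [ 0.04  0.09 -0.21] twist -0.0
tray cm [ 2.19040e+03 -5.64215e+03 -4.18000e+00] twist 21.3
```

```bash
python3 - <<'E'
from h import *
go("tray",cad(0,.060),.012,-16.4)
E
```

```text
tray cm [ 13.28 -57.52  -1.14] twist 21.3
```

>>> step_arm --pt "0.5 0 0 -4 0" --pt "0.5 0 0 -8 0" --pt "0.5 0 0 -13 0" --pt "0.5 13.3 -57.5 -13 21.3" --pt "0.5 13.3 -57.5 -13 21.3" --pt "0.5 13.3 -57.5 -13 21.3" --pt "0.5 13.3 -57.5 -13 21.3" --pt "0.5 13.3 -57.5 -13 21.3" --pt "0.5 13.3 -57.5 -13 21.3" --pt "0.5 13.3 -57.5 -13 21.3" --pt "0.5 13.3 -57.5 -13 21.3" --pt "0.5 13.3 -57.5 -13 21.3" --pt "0.5 13.3 -57.5 -13 21.3" --pt "0.5 13.3 -57.5 -13 21.3" --pt "0.5 13.3 -57.5 -13 21.3" --pt "0.5 13.3 -57.5 -13 21.3" --pt "0.5 13.3 -57.5 -13 21.3" --pt "0.5 13.3 -57.5 -13 21.3" --pt "0.5 13.3 -57.5 -13 21.3"

```text
time: 4.75
tool_pos: [0.5612, 0.2329, 0.1299]
tcp_rot: [3.108, -0.451, -0.001]
wrist_force: [-0.6, -0.1, -0.7]
width: 0.132
grip_force: 40.5
```

```bash
python3 - <<'E'
from h import *
go("tray",cad(0,.060),.012,-16.4); s=bot.read_state(); print(s["q"].round(2),s["width"])
p,d=bot.read_camera("top"); cv2.imwrite("pics/t2.png",cv2.resize(p[160:290,130:280],None,fx=4,fy=4,interpolation=2)[:,:,::-1])
E
```

```text
tray cm [ 0.03 -0.15 11.79] twist -0.1
[ 0.35  0.22  1.85 -0.    1.07  2.21] 0.13181972192507124
```

View pics/t2.png

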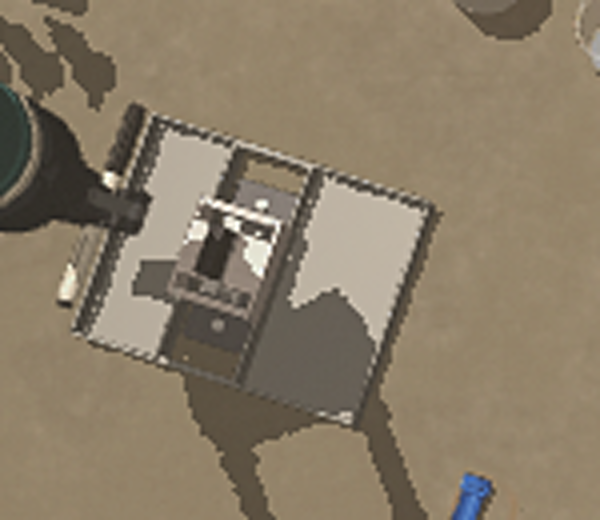

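The pen is held parallel to the tray. Its ends are at crop (132,105) and (65,303). I check that the pen is centred on the tray.

```bash
python3 - <<'E'
from h import *
w=ray("top",[[163,186.3],[146.3,235.8]],.136)[:,:2]
c,s=np.cos(YAW),np.sin(YAW); print((w-CAD)@np.array([[c,-s],[s,c]]), np.linalg.norm(w[0]-w[1]))
E
```

```text
[[ 0.06842415  0.05890765]
 [-0.06507507  0.05461255]] 0.13356829722639524
```

>>> step_arm --pt "0.5 0 -0.2 4 0" --pt "0.5 0 -0.2 8 0" --pt "0.5 0 -0.2 10 0" --pt "0.5 0 -0.2 11.5 0" --pt "0.5 0 -0.2 11.8 0" --pt "0.5 0 -0.2 11.8 0" --pt "2.4 0 -0.2 11.8 0" --pt "2.4 0 -0.2 11.8 0" --pt "2.4 0 -0.2 11.8 0" --pt "2.4 0 -0.2 8 0" --pt "2.4 0 -0.2 4 0" --pt "2.4 0 -0.2 0 0" --pt "4 0 -0.2 0 0"

```text
time: 6.1
tool_pos: [0.5672, 0.2384, 0.1386]
tcp_rot: [-3.103, 0.447, -0.019]
wrist_force: [1.1, 0.1, 0.5]
width: 0.437
grip_force: 0.0
```

```bash
python3 - <<'E'
from h import *
go("A",[.4496,-.1322],.005,-10)
E
```

```text
A cm [-0.98 38.98 13.02] twist -6.4
```

>>> step_arm --pt "5 -1 38.5 0 -6.4" --pt "5 -1 38.5 0 -6.4" --pt "5 -1 38.5 0 -6.4" --pt "5 -1 38.5 0 -6.4" --pt "5 -1 38.5 0 -6.4" --pt "5 -1 38.5 0 -6.4" --pt "5 -1 38.5 0 -6.4" --pt "5 -1 38.5 4 -6.4" --pt "5 -1 38.5 8 -6.4" --pt "5 -1 38.5 8 -6.4" --pt "5 -1 38.5 8 -6.4" --pt "5 -1 38.5 8 -6.4" --pt "5 -1 38.5 8 -6.4" --pt "5 -1 38.5 8 -6.4"

```text
time: 7.5
tool_pos: [0.4456, -0.13, 0.0521]
tcp_rot: [3.129, -0.272, 0.005]
wrist_force: [-0.1, -0.4, -0.7]
width: 0.585
grip_force: 0.0
```

```bash
python3 - <<'E'
from h import *
go("A",[.4496,-.1322],.005,-10)
E
```

```text
A cm [0.42 0.14 4.71] twist 0.1
```

>>> step_arm --pt "5 0.4 0.1 2.5 0" --pt "5 0.4 0.1 4 0" --pt "5 0.4 0.1 4.6 0" --pt "5 0.4 0.1 4.6 0" --pt "5 0.4 0.1 4.6 0" --pt "0.5 0.4 0.1 4.6 0" --pt "0.5 0.4 0.1 4.6 0" --pt "0.5 0.4 0.1 4.6 0" --pt "0.5 0.4 0.1 4.6 0" --pt "0.5 0.4 0.1 4.6 0" --pt "0.5 0.4 0.1 4.6 0" --pt "0.5 0.4 0.1 4.6 0" --force 35

```text
time: 8.7
tool_pos: [0.4483, -0.132, 0.0051]
tcp_rot: [3.129, -0.274, 0.002]
wrist_force: [-1.1, 1.8, 6.1]
width: 0.174
grip_force: 35.3
```

```bash
python3 - <<'E'
from h import *
go("tray",cad(0,-.086),.014,-16.4)
E
```

```text
tray cm [  3.2  -23.53  -0.89] twist 6.4
```

>>> step_arm --pt "0.5 0 0 -4 0" --pt "0.5 0 0 -8 0" --pt "0.5 0 0 -10 0" --pt "0.5 3.2 -23.5 -10 6.4" --pt "0.5 3.2 -23.5 -10 6.4" --pt "0.5 3.2 -23.5 -10 6.4" --pt "0.5 3.2 -23.5 -10 6.4" --pt "0.5 3.2 -23.5 -10 6.4" --pt "0.5 3.2 -23.5 -10 6.4" --pt "0.5 3.2 -23.5 -10 6.4" --pt "0.5 3.2 -23.5 -10 6.4" --pt "0.5 3.2 -23.5 -10 6.4"

```text
time: 9.9
tool_pos: [0.5193, 0.0928, 0.104]
tcp_rot: [3.109, -0.451, -0.001]
wrist_force: [0.3, -0.3, 0.4]
width: 0.169
grip_force: 34.7
```

```bash
python3 - <<'E'
from h import *
go("tray",cad(0,-.086),.014,-16.4);print(bot.read_state()["width"])
E
```

```text
tray cm [ 0.09 -0.17  9.  ] twist -0.1
0.1688038197260107
```

>>> step_arm --pt "0.5 0.1 -0.1 4 0" --pt "0.5 0.1 -0.1 7 0" --pt "0.5 0.1 -0.1 8.5 0" --pt "0.5 0.1 -0.1 9 0" --pt "0.5 0.1 -0.1 9 0" --pt "0.5 0.1 -0.1 9 0" --pt "2.2 0.1 -0.1 9 0" --pt "2.2 0.1 -0.1 9 0" --pt "2.2 0.1 -0.1 9 0" --pt "2.2 0.1 -0.1 6 0" --pt "2.2 0.1 -0.1 2 0" --pt "2.2 0.1 -0.1 -2 0" --pt "4 0.1 -0.1 -2 0" --pt "4 0.1 -0.1 -2 0" --pt "4 0.1 -0.1 -2 0"

```text
time: 11.4
tool_pos: [0.5202, 0.0946, 0.1234]
tcp_rot: [3.109, -0.448, -0.002]
wrist_force: [-1.0, 0.7, -0.5]
width: 0.468
grip_force: 0.0
```

```bash
python3 - <<'E'
from h import *
go("B",[.412,-.2495],.005,-7.6)
E
```

```text
B cm [-0.65 36.06 11.86] twist -8.8
```

>>> step_arm --pt "5 -0.6 36 0 -8.8" --pt "5 -0.6 36 0 -8.8" --pt "5 -0.6 36 0 -8.8" --pt "5 -0.6 36 0 -8.8" --pt "5 -0.6 36 0 -8.8" --pt "5 -0.6 36 0 -8.8" --pt "5 -0.6 36 2 -8.8" --pt "5 -0.6 36 5 -8.8" --pt "5 -0.6 36 7 -8.8" --pt "5 -0.6 36 7 -8.8" --pt "5 -0.6 36 7 -8.8" --pt "5 -0.6 36 7 -8.8" --pt "5 -0.6 36 7 -8.8"

```text
time: 12.7
tool_pos: [0.4149, -0.249, 0.0555]
tcp_rot: [3.134, -0.206, 0.003]
wrist_force: [-0.3, -0.7, 0.3]
width: 0.587
grip_force: 0.0
```

```bash
python3 - <<'E'
from h import *
go("B",[.412,-.2495],.005,-7.6)
p,d=bot.read_camera("top"); a=cv2.resize(p[180:280,130:260],None,fx=3,fy=3,interpolation=2);b=cv2.resize(p[230:330,280:410],None,fx=3,fy=3,interpolation=2)
cv2.imwrite("pics/t3.png",np.hstack([a,b])[:,:,::-1])
E
```

```text
B cm [-0.3   0.08  5.05] twist 0.1
```

View pics/t3.png

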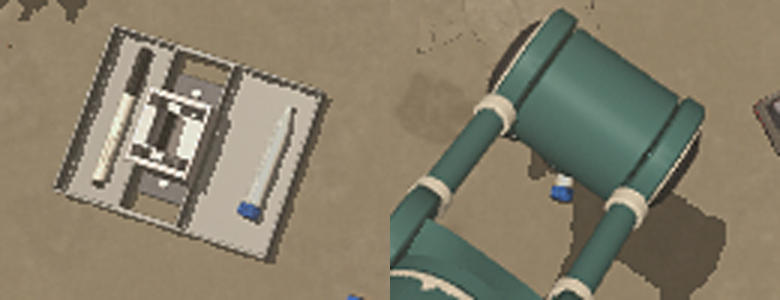

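The pen lies in the narrow tray at crop (122,118) and tube A lies in the wide tray around crop (268,163). Both are well inside. Now I grip B.

>>> step_arm --pt "5 -0.3 0.1 2.5 0" --pt "5 -0.3 0.1 4 0" --pt "5 -0.3 0.1 4.9 0" --pt "5 -0.3 0.1 4.9 0" --pt "5 -0.3 0.1 4.9 0" --pt "0.5 -0.3 0.1 4.9 0" --pt "0.5 -0.3 0.1 4.9 0" --pt "0.5 -0.3 0.1 4.9 0" --pt "0.5 -0.3 0.1 4.9 0" --pt "0.5 -0.3 0.1 4.9 0" --pt "0.5 -0.3 0.1 4.9 0" --pt "0.5 -0.3 0.1 4.9 0"

```text
time: 13.95
tool_pos: [0.4114, -0.25, 0.0061]
tcp_rot: [3.134, -0.208, 0.002]
wrist_force: [-0.5, 1.8, 5.8]
width: 0.173
grip_force: 35.2
```

```bash
python3 - <<'E'
from h import *
w=ray("top",[[130+293/3,180+110/3],[130+247/3,180+212/3]],.014)[:,:2]
c,s=np.cos(YAW),np.sin(YAW); print((w-CAD)@np.array([[c,-s],[s,c]]))
go("tray",cad(0,-.053),.014,-16.4)
E
```

```text
[[ 0.05689675 -0.09443589]
 [-0.04708358 -0.0854734 ]]
tray cm [  6.78 -38.81  -0.8 ] twist 8.8
```

>>> step_arm --pt "0.5 0 0 -4 0" --pt "0.5 0 0 -8 0" --pt "0.5 0 0 -10 0" --pt "0.5 6.8 -38.8 -10 8.8" --pt "0.5 6.8 -38.8 -10 8.8" --pt "0.5 6.8 -38.8 -10 8.8" --pt "0.5 6.8 -38.8 -10 8.8" --pt "0.5 6.8 -38.8 -10 8.8" --pt "0.5 6.8 -38.8 -10 8.8" --pt "0.5 6.8 -38.8 -10 8.8" --pt "0.5 6.8 -38.8 -10 8.8" --pt "0.5 6.8 -38.8 -10 8.8" --pt "0.5 6.8 -38.8 -10 8.8" --pt "0.5 6.8 -38.8 -10 8.8" --pt "0.5 6.8 -38.8 -10 8.8"

```text
time: 15.45
tool_pos: [0.5287, 0.1246, 0.1049]
tcp_rot: [3.108, -0.451, -0.001]
wrist_force: [-0.4, -0.6, -0.2]
width: 0.169
grip_force: 34.6
```

```bash
python3 - <<'E'
from h import *
go("tray",cad(0,-.0545),.014,-16.4);print(bot.read_state()["width"])
E
```

```text
tray cm [ 0.09 -0.01  9.09] twist -0.1
0.16932156819869873
```

>>> step_arm --pt "0.5 0.1 0.1 4 0" --pt "0.5 0.1 0.1 7 0" --pt "0.5 0.1 0.1 8.5 0" --pt "0.5 0.1 0.1 9 0" --pt "0.5 0.1 0.1 9 0" --pt "0.5 0.1 0.1 9 0" --pt "2.0 0.1 0.1 9 0" --pt "2.0 0.1 0.1 9 0" --pt "2.0 0.1 0.1 9 0" --pt "2.0 0.1 0.1 6 0" --pt "2.0 0.1 0.1 2 0" --pt "2.0 0.1 0.1 -2 0" --pt "4 0.1 0.1 -4 0" --pt "4 0.1 -4 -4 0" --pt "4 0.1 -5.6 -4 0" --pt "4 0.1 -5.6 -4 0" --pt "4 0.1 -5.6 -4 0"

```text
time: 17.15
tool_pos: [0.5453, 0.1793, 0.1444]
tcp_rot: [3.108, -0.446, -0.003]
wrist_force: [-0.7, -0.4, 0.3]
width: 0.466
grip_force: 0.0
```

```bash
python3 - <<'E'
from h import *
go("paddle above",cad(0,0),.09,-16.4); print(bot.read_state()["wrist_force"])
p,d=bot.read_camera("side"); a=cv2.resize(p[110:230,230:370],None,fx=4,fy=4,interpolation=2)
cv2.imwrite("pics/s4.png",a[:,:,::-1])
E
```

```text
paddle above cm [0.05 0.27 5.44] twist 0.1
[-0.66083777 -0.37955655  0.30006874]
```

View pics/s4.png

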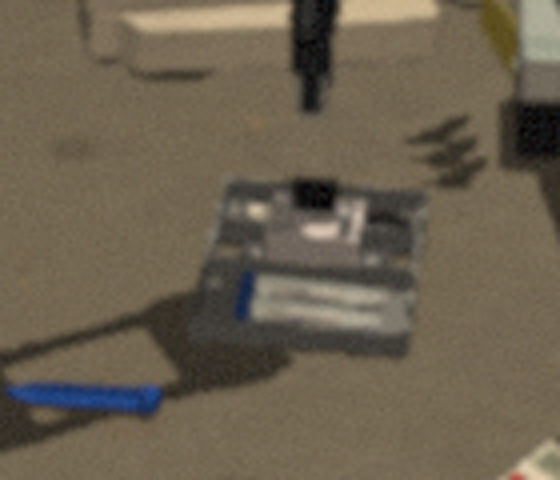

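Both tubes lie side by side in the wide tray at crop (325,305), and the black paddle is shut at (315,195). I lower onto the paddle.

>>> step_arm --pt "4 0 0.1 3 0" --pt "4 0 0.1 6 0" --pt "4 0 0.1 8 0" --pt "4 0 0.1 8 0" --pt "4 0 0.1 8 0" --pt "4 0 0.1 8 0" --force 110

```text
time: 17.8
tool_pos: [0.5469, 0.1784, 0.0667]
tcp_rot: [-3.109, 0.449, -0.003]
wrist_force: [-0.1, -0.4, 1.2]
width: 0.47
grip_force: 0.0
```

```bash
python3 - <<'E'
from h import *
go("paddle",cad(0,0),.051,-16.4); print(bot.read_state()["wrist_force"])
E
```

```text
paddle cm [-0.15  0.23  1.56] twist -0.0
[-0.14540997 -0.40718534  1.18514864]
```

>>> step_arm --pt "4 -0.1 0.1 1 0" --pt "4 -0.1 0.1 1.5 0" --pt "4 -0.1 0.1 1.5 0" --pt "0.5 -0.1 0.1 1.5 0" --pt "0.5 -0.1 0.1 1.5 0" --pt "0.5 -0.1 0.1 1.5 0" --pt "0.5 -0.1 0.1 1.5 0" --pt "0.5 -0.1 0.1 1.5 0" --pt "0.5 -0.1 0.1 1.5 0" --pt "0.5 -0.1 0.1 1.5 0" --force 110

```text
time: 18.8
tool_pos: [0.5451, 0.1783, 0.0508]
tcp_rot: [-3.109, 0.448, -0.001]
wrist_force: [0.0, 3.1, 3.7]
width: 0.118
grip_force: 108.3
```

```bash
python3 - <<'E'
from h import *
s=bot.read_state();go("paddle",cad(0,0),.051,-16.4); print(s["wrist_force"],R.from_rotvec(s["tcp_rot"]).inv().apply(s["wrist_force"]))
E
```

```text
paddle cm [ 0.03  0.17 -0.02] twist -0.0
[0.01736367 3.12581668 3.72483098] [-0.86315947 -3.00709079 -3.72260097]
```

>>> step_arm --pt "0.5 0 -0.5 0 0" --pt "0.5 0 -1 0 0" --pt "0.5 0 -1.5 0 0" --pt "0.5 0 -1.9 0 0" --pt "0.5 0 -1.9 0 0" --pt "0.5 0 -1.9 0 0" --pt "0.5 0 -1.9 0 0"

```text
time: 19.5
tool_pos: [0.5498, 0.1939, 0.0508]
tcp_rot: [3.106, -0.446, -0.001]
wrist_force: [-2.2, -6.4, 8.8]
width: 0.118
grip_force: 108.9
```

```bash
python3 - <<'E'
from h import *
s=bot.read_state();go("paddle20",cad(0,.02),.051,-16.4); print(s["wrist_force"],R.from_rotvec(s["tcp_rot"]).inv().apply(s["wrist_force"]))
E
```

```text
paddle20 cm [ 0.02 -0.2  -0.02] twist 0.0
[-2.21319873 -6.39460841  8.79309984] [-0.32279535  6.7922863  -8.76746942]
```

>>> step_arm --pt "0.5 0 -0.2 0 0" --pt "0.5 0 -0.4 0 0" --pt "0.5 0 -0.4 0 0" --pt "0.5 0 -0.4 0 0"

```text
time: 19.9
tool_pos: [0.5509, 0.1976, 0.0508]
tcp_rot: [3.106, -0.446, -0.001]
wrist_force: [-2.2, -8.0, 7.6]
width: 0.123
grip_force: 109.0
```

```bash
python3 - <<'E'
from h import *
s=bot.read_state();go("paddle20",cad(0,.02),.051,-16.4); print(s["wrist_force"],R.from_rotvec(s["tcp_rot"]).inv().apply(s["wrist_force"]))
E
```

```text
paddle20 cm [ 0.02  0.18 -0.02] twist 0.0
[-2.19844309 -8.04808765  7.55018393] [ 0.15627965  8.37257058 -7.5157024 ]
```

>>> step_arm --pt "0.5 0 -0.2 0 0" --pt "0.5 0 -0.3 0 0" --pt "0.5 0 -0.3 0 0" --pt "0.5 0 -0.3 0 0"

```text
time: 20.3
tool_pos: [0.5516, 0.2002, 0.0508]
tcp_rot: [3.105, -0.446, -0.001]
wrist_force: [-2.8, -7.1, 9.3]
width: 0.12
grip_force: 109.0
```

```bash
python3 - <<'E'
from h import *
s=bot.read_state();go("paddle20",cad(0,.02),.051,-16.4); print(s["wrist_force"],R.from_rotvec(s["tcp_rot"]).inv().apply(s["wrist_force"]))
E
```

```text
paddle20 cm [ 0.02  0.46 -0.02] twist 0.0
[-2.80159193 -7.11173205  9.30558248] [-0.68713914  7.65412386 -9.2715556 ]
```

```bash
python3 - <<'E'
from h import *
p,d=bot.read_camera("side"); a=cv2.resize(p[110:230,250:370],None,fx=3.2,fy=3.2,interpolation=2)
q,d2=bot.read_camera("top"); b=cv2.resize(q[175:285,140:260],None,fx=3.2,fy=3.49,interpolation=2)
cv2.imwrite("pics/s5.png",np.hstack([a,b])[:,:,::-1])
P=cloud("top",d2)
m=blob(P,(140,250,180,275),.012,.035); v,u=np.nonzero(m); w=P[v,u]; print("caddy",cv2.minAreaRect((w[:,:2]*1000).astype(np.float32)))
E
```

```text
caddy ((542.8338012695312, 167.42169189453125), (212.44642639160156, 166.23220825195312), 73.63727569580078)
```

View pics/s5.png

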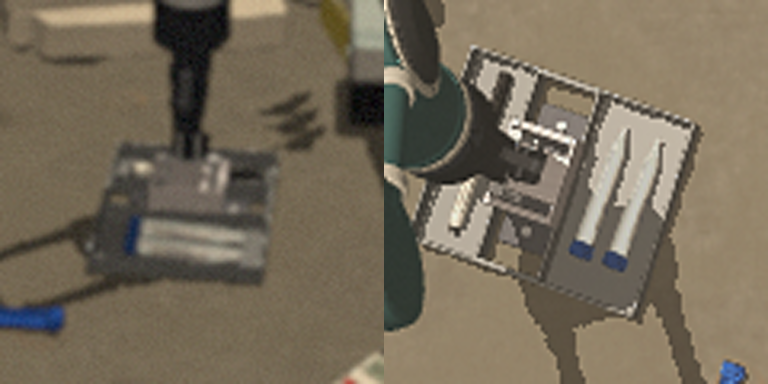

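The paddle has moved about 22 mm, with the caddy down, still on its dock and loaded: tubes at crop (600,190) and (635,205), pen at (480,150). I lift now.

>>> step_arm --pt "0.5 0 0 -0.5 0" --pt "0.5 0 0 -1.2 0" --pt "0.5 0 0 -2 0" --pt "0.5 0 0 -2.8 0" --pt "0.5 0 0 -3.6 0" --pt "0.5 0 0 -4.4 0" --pt "0.5 0 0 -5.2 0" --pt "0.5 0 0 -6 0" --pt "0.5 0 0 -7 0" --pt "0.5 0 0 -8 0" --pt "0.5 0 0 -9 0" --pt "0.5 0 0 -10 0" --pt "0.5 0 0 -10.5 0" --pt "0.5 0 0 -10.5 0" --pt "0.5 0 0 -10.5 0" --pt "0.5 0 0 -10.5 0" --pt "0.5 0 0 -10.5 0" --pt "0.5 0 0 -10.5 0"

```text
time: 22.2
tool_pos: [0.5517, 0.2027, 0.1547]
tcp_rot: [3.109, -0.448, -0.001]
wrist_force: [0.7, 0.2, -5.6]
width: 0.117
grip_force: 110.7
```

```bash
python3 - <<'E'
from h import *
p,d=bot.read_camera("side"); a=cv2.resize(p[90:230,230:370],None,fx=2.8,fy=2.8,interpolation=2)
q,d2=bot.read_camera("top"); b=cv2.resize(q[165:305,120:260],None,fx=2.8,fy=2.8,interpolation=2)
cv2.imwrite("pics/s6.png",np.hstack([a,b])[:,:,::-1])
s=bot.read_state(); print(s["wrist_force"],s["torque"],s["width"],s["grip_force"],abs(s["joint_vel"]).max())
P=cloud("top",d2); m=blob(P,(120,260,165,300),.08,.135); w=P[m>0]
print(len(w),cv2.minAreaRect((w[:,:2]*1000).astype(np.float32)),np.percentile(w[:,2],[5,30,50,90]))
E
```

```text
[-1.18559716 -0.84814431 -5.34529863] [ 0.02121773  0.0041982  -0.01107795] 0.11243084937056899 110.66997170448303 0.002571647870492989
3411 ((548.4921264648438, 188.9829864501953), (212.37596130371094, 166.21047973632812), 73.6083755493164) [0.10498432 0.10799945 0.11047722 0.12661322]
```

View pics/s6.png

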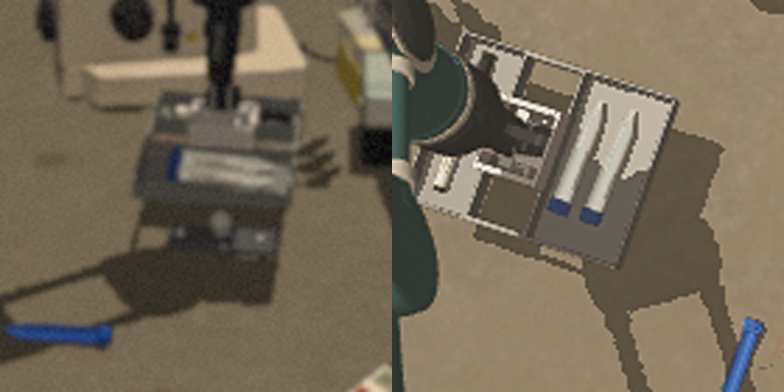

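The caddy hangs level about 10 cm up, with the dock ball visible beneath it at crop (220,222). The tubes are at (578,155) and (610,165) and the pen is at (460,120), all in their trays.

```bash
python3 -c "
from workcell import bot
print(bot.finish_job())"
```

```text
the job is handed in; nothing more can be done
None
```

The job is handed in: both tubes are in the wide tray and the pen is in the narrow one, and the caddy hangs level from its paddle about 10 cm above the bench (I judged the latch fully pulled from about 22 mm of travel; no verdict was returned).

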